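# Row up angle offcuts in a jig and lock it

### The arm

A 6-joint arm with a two-finger parallel gripper is mounted at the origin on a cart in front of the work surface, level with it; the furniture and walls round the work are solid. World frame = base frame: x ahead of the robot, y to its left, z up, the work surface at z = 0. Lengths are in m, angles in rad, forces in N, time in s.
With the tool pointing down it reaches from about 0.35 to 0.85 m from the base axis. Payload 8.1 kg.
Tool frame: the origin (TCP) lies between the finger pads; the fingertips stand 25 mm ahead of it and the grasp point (between the pads) lies 6 mm ahead of it (bot.tip_reach is the distance from the TCP to the fingertips, in m); x points along the fingers, z is the direction in which the jaws open and shut, and the axes are right-handed (so a half turn about x gives the same grasp; the last joint's range is limited). The gripper opens to 85 mm and grips with 20 to 120 N. Pads are 22 mm wide; open, the fingers measure 114 mm over their backs; the gripper's body (76 mm by 85 mm) begins 54 mm behind the grasp point. The pads swing forward as they close: fully open they stand 13 mm farther back than shut.
Start: joints at [1.218, 0.13, 1.488, -0, 1.523, -0.085], TCP at [0.159, 0.579, 0.256] pointing down, gripper open.
Joint ranges: [-2.96, 2.96], [-0.89, 2.26], [0.02, 2.5], [-1.34, 4.48], [0, 2.73], [-2.66, 2.66]. Speed limits (rad/s): [2.39, 2.39, 2.79, 3.14, 3.14, 3.14].

### API

Orientations are given as a rotation vector (axis times angle).
In Python, from rig import bot gives the robot as it stands.
- The arm moves only by the shell command python3 -m pendant 'ROWS' [FORCE]. ROWS is JSON, a list that holds one entry, the list of rows, each a list of 7 numbers: the turn, a rotation vector about the tool's x, y, z in rad, then the shift along the tool's x, y, z in m, then the opening, from -1 (shut) to 1 (fully open), so that 0 is half open. In form: [[[ax, ay, az, x, y, z, gripper], ...]]. A call has 1 to 20 rows; each row is the pose to reach, as a shift and turn from the pose commanded when the call began, along the tool's axes at that moment; what a row does not reach only later rows make up. A row lasts 1/12 s, in which the tool goes at most 41.7 mm and 7.16 degrees, less where a joint would pass 70% of its speed; a pose out of reach is approached as far as the arm can. A call with a gripper value outside its range is refused whole. The fingers move at their own pace and stop on an object; FORCE is the grip in N (left out, the last holds). Time passes only in rows, so rows that repeat a pose let the fingers close. It gives the time, the measured TCP pose, the force and the opening at its end, in the units of the state.
- bot.read_state(): the state, without advancing time (a new reading comes with each control period).
- bot.read_camera(name): name is "scene" or "top" or "wrist"; returns (picture, depth): 420x560x3 uint8, red, green, blue; 420x560 float32, m along the optical axis (not along the pixel's ray), 0 where there is no reading.
- bot.camera_params(name): a dict with "K" (3x3 intrinsics, pixels), "view" (4x4, takes a point from world to camera coordinates). Camera axes: x right, y down, z forward; pixel columns grow to the right and rows downward; lengths in m; the calibration is good to about 2 mm. A picture is of the moment at which its call begins: read the wrist's pose just before it. camera_params takes no time and is no camera call; for the wrist camera it gives the pose at the moment of the call.
- bot.finish_job(): hands the job in, once; it reports no verdict.
The state is a dict: "time_s": time; "joints": joint angles; "qvel": joint speeds; "effort": joint torques, N m; "tool_pos": TCP position; "tcp_rot": TCP orientation; "force": force on the tool from outside, world axes, zero at the start; "moment": the same for the moment, N m; "grip_width": finger opening in m.
Only numpy, scipy, OpenCV 4.12 (cv2) and the standard library are available. Lean on these libraries where they do the work, as an engineer would, in place of code of your own. Each camera call takes 0.05 s, during which the arm holds its last target.

### The job

Nudge the three steel angle offcuts on the jig into one straight row, end to end without gaps, all flat on the plate and flush along the back rail, and slide the jaw up so that the row is closed tight between it and the fixed end stop. Only then swing the jaw's lever round over the row as far as it goes to lock it. Leave the bolt and the soapstone stick beside the jig where they are.

Things in the scene. Friction and masses are not known exactly. Their poses are not given: they have to be found in the camera images.
- jig: Fixed bare-metal jig. Origin: underside of its 8 mm plate (top at z 8 mm). Own axes, +x away from the robot, +y left, mm: plate x -60..50, y -145..130; back rail along y, front face x = 35, y -110..130, top z 24; end stop at the +y end, face y = 110, x -12..48, top z 28. Flush offcuts have their centre at x = 25; the closed row fills y -40..110.
- jaw (a joint): Sliding jaw at the -y end of the jig, a steel block 30 mm (x) x 24 mm (y), z 8.5..34 mm, centred at jig x = +19 mm. Value in m along the jig's +y, 0 = fully open (its face at jig y = -110 mm); 0.070 = closed on a gapless row of three; the stop of the empty slide is at 0.078. Stiff by about 3 N, stays where left.
- jaw_back (a point): Centre of the jaw's outer face (jig -y side), at z 21.5 mm, where it can be pushed towards +y.
- lever (a joint): Locking lever on the jaw, vertical pivot, clockwise from above as the value grows. 0 = open, towards the robot and a little outwards; 2.0 rad = locked at its stop, pointing along the jig's +y over the row. Starts at 0 to 0.3. Arm 100 mm from pivot to knob, 12 wide, z 37.5..43.5; clears the offcuts. About 1 N at the knob; stays where left.
- lever_pivot (a point): Point on the lever's vertical pivot axis, on the jaw's top (z 36 mm).
- lever_knob (a point): Middle of the black upright knob at the lever's tip: diameter 16 mm, z 43.5..73.5 mm; this point is at z 58 mm.
- angle_a: Rusty steel angle offcut, one of three alike, L section 20 x 20 x 3 mm, 50 mm long. Origin: centre of its 20 x 50 mm footprint, underside. Own y runs along its length, z up; flat flange at own x -10..10, upright leg (20 mm high) at own x 7..10. Lies on the jig's plate, leg on the robot's side (own +x roughly the jig's -x), up to 0.4 rad askew.
- angle_b: Rusty steel angle offcut, one of three alike, L section 20 x 20 x 3 mm, 50 mm long. Origin: centre of its 20 x 50 mm footprint, underside. Own y runs along its length, z up; flat flange at own x -10..10, upright leg (20 mm high) at own x 7..10. Lies on the jig's plate, leg on the robot's side (own +x roughly the jig's -x), up to 0.4 rad askew.
- angle_c: Rusty steel angle offcut, one of three alike, L section 20 x 20 x 3 mm, 50 mm long. Origin: centre of its 20 x 50 mm footprint, underside. Own y runs along its length, z up; flat flange at own x -10..10, upright leg (20 mm high) at own x 7..10. Lies on the jig's plate, leg on the robot's side (own +x roughly the jig's -x), up to 0.4 rad askew.
- bolt: Bystander: steel bolt, 15 x 43 x 13 mm, on the bench in front of the jig.
- soapstone: Bystander: white marking stick, 11 x 75 x 5 mm, on the bench behind the rail.
Mind the look-alikes: they are no part of the job. What is shaped like the angle_c but blue is not meant.

How it is judged:
On the way, in this order (a step that is already met when the one before it is completed fails the run):
1. the three offcuts lie flush along the rail and the jaw is closed on the row, the lever still open (below 0.7 rad) (x of angle_a in the frame of jig between 0.022 and 0.0275 m and y of angle_a in the frame of jig between -0.04 and 0.11 m and z of angle_a in the frame of jig between 0.005 and 0.011 m and angle between the y axis of each of angle_a, angle_b, angle_c and the y axis of jig, either way round below 0.07 rad and angle between each of angle_a, angle_b, angle_c's own z axis and vertical below 0.08 rad and x of angle_b in the frame of jig between 0.022 and 0.0275 m and y of angle_b in the frame of jig between -0.04 and 0.11 m and z of angle_b in the frame of jig between 0.005 and 0.011 m and x of angle_c in the frame of jig between 0.022 and 0.0275 m and y of angle_c in the frame of jig between -0.04 and 0.11 m and z of angle_c in the frame of jig between 0.005 and 0.011 m and value of joint jaw above 0.067 m and value of joint lever below 0.7 rad), for 0.1 s.
2. the lever is swung to its locked stop (value of joint lever above 1.88 rad), for 0.1 s.
At the end, for the whole second after the job is handed in: All three offcuts lie flat on the plate between jaw and end stop, centres 22 to 27.5 mm from the jig's origin along its x (within 3 mm of flush on the rail), within 0.07 rad of the rail's direction and at rest; the jaw is at 0.067 m or more (gaps under 3 mm in all) and the lever at 1.88 rad or more (x of angle_a in the frame of jig between 0.022 and 0.0275 m and y of angle_a in the frame of jig between -0.04 and 0.11 m and z of angle_a in the frame of jig between 0.005 and 0.011 m and angle between the y axis of each of angle_a, angle_b, angle_c and the y axis of jig, either way round below 0.07 rad and angle between each of angle_a, angle_b, angle_c's own z axis and vertical below 0.08 rad and x of angle_b in the frame of jig between 0.022 and 0.0275 m and y of angle_b in the frame of jig between -0.04 and 0.11 m and z of angle_b in the frame of jig between 0.005 and 0.011 m and x of angle_c in the frame of jig between 0.022 and 0.0275 m and y of angle_c in the frame of jig between -0.04 and 0.11 m and z of angle_c in the frame of jig between 0.005 and 0.011 m and value of joint jaw above 0.067 m and value of joint lever above 1.88 rad and linear speed of each of angle_a, angle_b, angle_c below 0.01 m/s); the robot touches nothing.
It fails at once if the bolt is moved by more than 20 mm (distance of bolt from where it was at the start of the episode above 0.02 m).
It fails at once if the soapstone is moved by more than 20 mm (distance of soapstone from where it was at the start of the episode above 0.02 m).
It also fails if it takes over 61 s, if anything falls off the work surface, if the arm or the gripper's body presses on something with over 40 N, if the wrist force passes 120 N, or if a joint passes its speed limit or range.

## Working session

There is one attempt and no reset: what is moved stays moved. The work goes in short steps, Python scripts to look and compute and a shell command to move; the robot and the scene stay as the last step left them, time stands still between calls to the robot, and variables do not carry over. Pictures are saved under pics/ and viewed, and the job is handed in when it is done.

```bash
ls; mkdir -p pics; python3 - <<'E'
from rig import bot
import cv2,numpy as np
s=bot.read_state();print(s)
for n in("scene","top"):
    im,d=bot.read_camera(n);cv2.imwrite(f"pics/{n}0.png",im[:,:,::-1]);np.save(f"pics/{n}0.npy",d)
    p=bot.camera_params(n);print(n,p)
E
```

```text
pics
{'time_s': 0.0, 'joints': array([ 1.21756333e+00,  1.31198789e-01,  1.48928536e+00, -4.29744379e-06,
        1.52299274e+00, -8.53830697e-02]), 'qvel': array([-4.13127954e-05, -9.71784693e-04, -4.57999845e-04, -1.46984478e-03,
        1.38455670e-03,  3.51202422e-04]), 'effort': array([ 8.52688117e-04, -5.69406223e+01, -5.00544047e+01, -2.89044856e-04,
        1.47302588e-02, -2.35202185e-05]), 'tool_pos': array([0.15858963, 0.57813715, 0.25521858]), 'tcp_rot': array([-1.01073378,  1.32571212,  1.00904463]), 'force': array([ 0.08419853, -0.51962102,  0.10918538]), 'moment': array([-0.01202944, -0.0567969 , -0.01916429]), 'grip_width': 0.0855850261884329}
scene {'K': array([[460.49166017,   0.        , 276.96442933],
       [  0.        , 460.49166017, 216.8828992 ],
       [  0.        ,   0.        ,   1.        ]]), 'view': array([[ 0.81368122, -0.58115646, -0.01341829, -0.53702365],
       [-0.37670042, -0.50955944, -0.7735929 ,  0.04092578],
       [ 0.44274109,  0.63451269, -0.63354082,  1.05599089],
       [ 0.        ,  0.        ,  0.        ,  1.        ]])}
top {'K': array([[422.10494899,   0.        , 280.61248716],
       [  0.        , 422.10494899, 210.82238308],
       [  0.        ,   0.        ,   1.        ]]), 'view': array([[-0.02435287, -0.99963666, -0.01155333, -0.30500897],
       [-0.9880046 ,  0.02582912, -0.15224905,  0.45637481],
       [ 0.15249214,  0.00770704, -0.98827463,  0.83819033],
       [ 0.        ,  0.        ,  0.        ,  1.        ]])}
```

View pics/scene0.png

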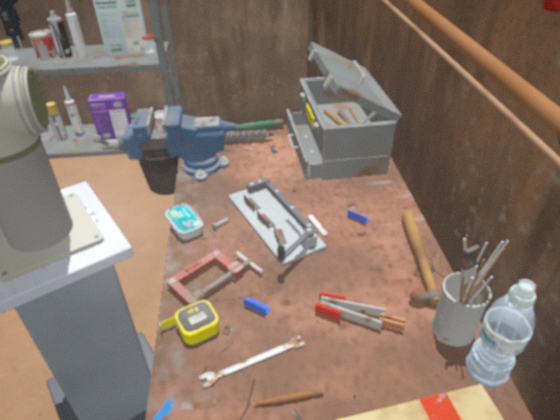

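View pics/top0.png

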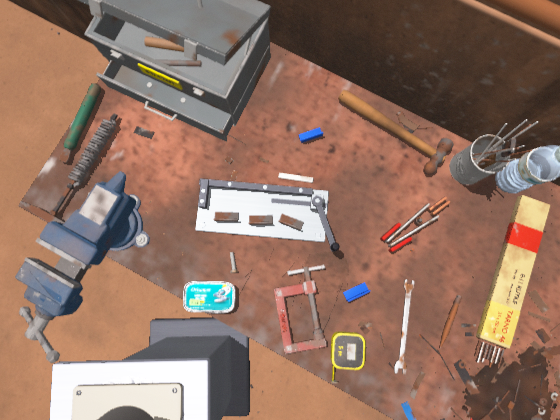

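```bash
python3 - <<'E'
import cv2
im=cv2.imread("pics/top0.png")
c=im[160:290,180:360];cv2.imwrite("pics/top0c.png",cv2.resize(c,None,fx=4.4,fy=4.4,interpolation=cv2.INTER_CUBIC))
im=cv2.imread("pics/scene0.png")
c=im[165:285,210:350];cv2.imwrite("pics/scene0c.png",cv2.resize(c,None,fx=5,fy=5,interpolation=cv2.INTER_CUBIC))
E
```

```text
(no output)
```

View pics/top0c.png

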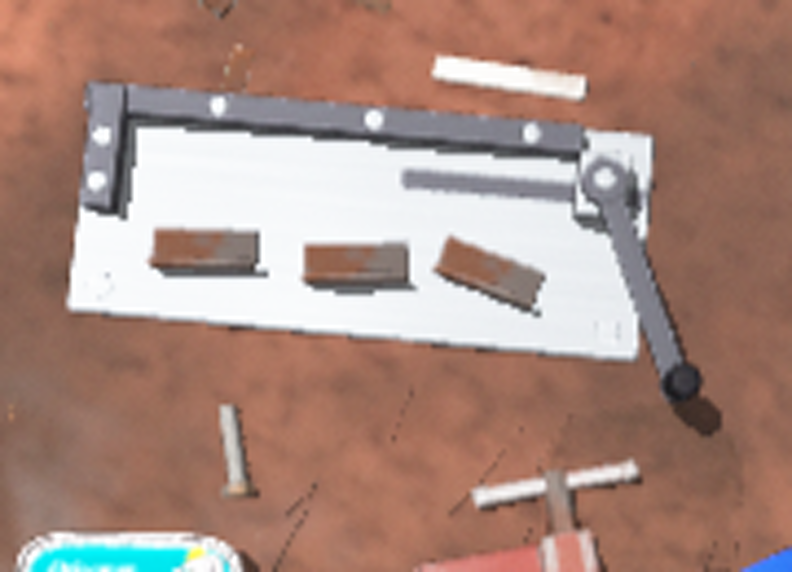

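View pics/scene0c.png

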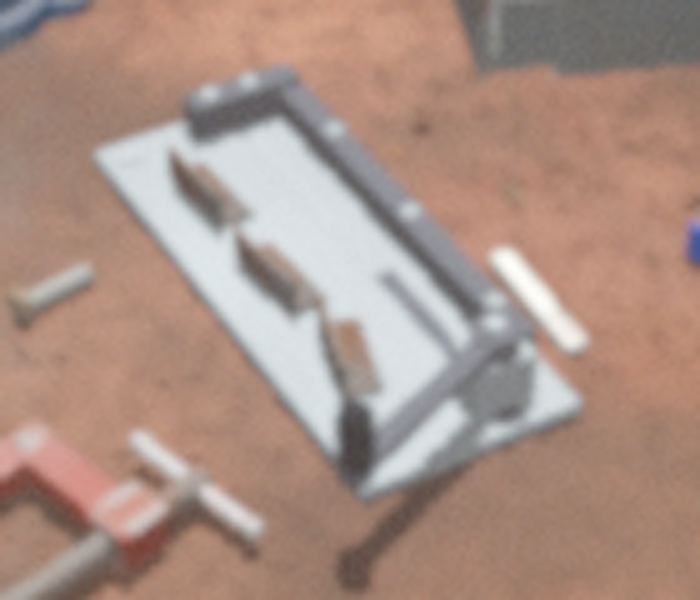

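```bash
cat > h.py <<'E'
import numpy as np
from rig import bot
def ray(name,u,v,z,P=None):
    P=P or bot.camera_params(name);V=P["view"];R=V[:3,:3];t=V[:3,3]
    c=-R.T@t;d=R.T@np.linalg.solve(P["K"],[u,v,1.]);return c+d*(z-c[2])/d[2]
def tc(u,v,z,P=None): return ray("top",180+(u-1.7)/4.4,160+(v-1.7)/4.4,z,P)
E
python3 - <<'E'
from h import *
fl=tc(68,311,.008);fr=tc(637,358,.008);br=tc(652,135,.008)
print(fl,fr,br,np.linalg.norm(fl-fr),np.linalg.norm(fr-br))
# fit jig pose
J=np.array([[-60,130],[-60,-145],[50,-145]])/1e3;W=np.array([fl,fr,br])[:,:2]
Jc=J-J.mean(0);Wc=W-W.mean(0);th=np.arctan2((Jc[:,0]*Wc[:,1]-Jc[:,1]*Wc[:,0]).sum(),(Jc*Wc).sum())
R=np.array([[np.cos(th),-np.sin(th)],[np.sin(th),np.cos(th)]]);o=W.mean(0)-R@J.mean(0)
print("jig",o,th); np.savez("jig.npz",o=o,th=th)
j=lambda p:((R.T@(p[:2]-o))*1e3).round(1)
# check stop top corners z28, rail
print("stop top back-left",j(tc(88,84,.028)),"stop inner front",j(tc(118,208,.028)),"rail front mid",j(tc(360,135,.024)))
print("knob",j(tc(683,381,.0735)),tc(683,381,.0735),"pivot",j(tc(606,177,.0435)))
print("bolt",j(tc(232,450,.006)))
for n,pts in dict(L=[(155,229),(258,232),(257,270),(152,266)],M=[(305,245),(408,243),(408,285),(304,282)],R=[(452,237),(546,272),(533,309),(434,267)]).items():
    # first two: flange far edge z .011 ; last two: leg? top z .028
    print(n,[j(tc(*p,z)) for p,z in zip(pts,(.011,.011,.028,.028))],[j(tc(*p,.028)) for p in pts])
E
```

```text
[ 0.41549121 -0.13437166  0.008     ] [ 0.38599052 -0.40653182  0.008     ] [ 0.49416838 -0.41816021  0.008     ] 0.273754347232413 0.10880105427125303
jig [ 0.4608778  -0.26920808] -0.10895529495133355
stop top back-left [ 47.7 127.6] stop inner front [-10.9 106.6] rail front mid [34.4 -4.2]
knob [ -73.8 -160. ] [ 0.37014001 -0.42021167  0.0735    ] pivot [  20.2 -121.5]
bolt [-119.1   43.9]
L [array([-17.1,  91.1]), array([-14.4,  41.4]), array([-34.9,  38. ]), array([-37.1,  87.5])] [array([-19.4,  88. ]), array([-16.8,  39.3]), array([-34.9,  38. ]), array([-37.1,  87.5])]
M [array([-18.8,  18.3]), array([-13.8, -31. ]), array([-36. , -33.5]), array([-38.7,  15.4])] [array([-21.1,  16.6]), array([-16.2, -31.8]), array([-36. , -33.5]), array([-38.7,  15.4])]
R [array([ -9.1, -51.9]), array([-22.3, -98.2]), array([-42.4, -92.9]), array([-26.5, -45. ])] [array([-11.6, -52.2]), array([-24.5, -97.6]), array([-42.4, -92.9]), array([-26.5, -45. ])]
```

```bash
python3 - <<'E'
from h import *
from scipy.spatial.transform import Rotation as Ro
d=np.load("pics/top0.npy");P=bot.camera_params("top")
v,u=np.mgrid[:420,:560];c=np.stack([(u-P["K"][0,2])/P["K"][0,0]*d,(v-P["K"][1,2])/P["K"][1,1]*d,d],-1)
W=(c-P["view"][:3,3])@P["view"][:3,:3]
ok=d>0
for y0 in np.arange(-.5,.35,.1):
  print(round(y0,2),[round(float(W[...,2][ok&(abs(W[...,0]-x)<.05)&(abs(W[...,1]-y0)<.05)].max(initial=-1)),2) for x in np.arange(.2,.8,.1)])
s=bot.read_state();R=Ro.from_rotvec(s["tcp_rot"]).as_matrix();print(R.round(3),bot.tip_reach,s["tcp_rot"])
E
```

```text
-0.5 [0.04, 0.02, 0.03, 0.01, 0.03, 0.31, 0.27]
-0.4 [0.04, 0.03, 0.08, 0.05, 0.02, 0.02, 0.23]
-0.3 [0.02, 0.03, 0.03, 0.03, 0.01, 0.24, 0.22]
-0.2 [0.03, 0.03, 0.03, 0.03, 0.16, 0.27, 0.25]
-0.1 [0.02, 0.03, 0.01, 0.03, 0.07, 0.26, 0.26]
-0.0 [0.0, 0.17, 0.17, 0.14, 0.03, 0.16, 0.26]
0.1 [0.16, 0.17, 0.17, 0.03, 0.03, 0.07, 0.06]
0.2 [0.1, 0.07, 0.03, 0.03, 0.02, 0.0, -1.0]
0.3 [-0.77, -0.76, -0.77, 0.0, -1.0, -1.0, -1.0]
[[-0.001 -0.964  0.265]
 [-0.002  0.265  0.964]
 [-1.     0.    -0.002]] 0.025 [-1.01060941  1.32554974  1.00916577]
```

```bash
cat >> h.py <<'E'
from scipy.spatial.transform import Rotation as Ro
g=np.load("jig.npz");o=g["o"];th=float(g["th"])
c_,s_=np.cos(th),np.sin(th);RJ=np.array([[c_,-s_],[s_,c_]])
def jw(x,y,z): return np.r_[o+RJ@np.array([x,y])/1e3,z/1e3]
def wj(p): return np.r_[RJ.T@(np.array(p[:2])-o),p[2]]*1e3
def st():
    s=bot.read_state();R=Ro.from_rotvec(s["tcp_rot"]).as_matrix();return s,R
def goto(p,s=None):
    s,R=st();return (R.T@(np.array(p)-s["tool_pos"])).round(4)
def where():
    s,R=st();z=R[:,2];print("t",round(s["time_s"],2),"TCP jig mm",wj(s["tool_pos"]).round(1),"yaw err",round(np.arctan2(z[1],z[0])-th-np.pi/2,4),"down",R[:,0].round(3),"F",s["force"].round(1),"w",round(s["grip_width"],4),"j",s["joints"].round(2))
E
python3 - <<'E'
from h import *
where();print(goto([.38,.25,.255]),goto(jw(-70,-8,160)),jw(-70,-8,160))
E
```

```text
t 0.1 TCP jig mm [-392.7  809.5  255.3] yaw err -0.1589 down [-0.001 -0.002 -1.   ] F [ 0.5 -0.1 -0.1] w 0.0852 j [ 1.22  0.13  1.49  0.    1.52 -0.09]
[ 0.0007 -0.3004 -0.2579] [ 0.0965 -0.4479 -0.756 ] [ 0.39042297 -0.26954885  0.16      ]
```

```bash
python3 -m pendant '[[[-0.08,0,0,0,-0.15,-0.13,-0.55],[-0.159,0,0,0,-0.30,-0.258,-0.55],[-0.159,0,0,0,-0.30,-0.258,-0.55],[-0.159,0,0,0,-0.30,-0.258,-0.55],[-0.159,0,0,0,-0.30,-0.258,-0.55],[-0.159,0,0,0,-0.30,-0.258,-0.55],[-0.159,0,0,0,-0.30,-0.258,-0.55],[-0.159,0,0,0,-0.30,-0.258,-0.55],[-0.159,0,0,0,-0.30,-0.258,-0.55],[-0.159,0,0,0,-0.448,-0.756,-0.55],[-0.159,0,0,0,-0.448,-0.756,-0.55],[-0.159,0,0,0,-0.448,-0.756,-0.55],[-0.159,0,0,0,-0.448,-0.756,-0.55],[-0.159,0,0,0,-0.448,-0.756,-0.55],[-0.159,0,0,0,-0.448,-0.756,-0.55],[-0.159,0,0,0,-0.448,-0.756,-0.55],[-0.159,0,0,0,-0.448,-0.756,-0.55],[-0.159,0,0,0,-0.448,-0.756,-0.55],[-0.159,0,0,0,-0.448,-0.756,-0.55],[-0.159,0,0,0,-0.448,-0.756,-0.55]]]'; python3 -c "
from h import *
where();print(goto(jw(-70,-8,160)))"
```

```text
time_s: 1.77
tool_pos: [0.3868, -0.1925, 0.2562]
tcp_rot: [-1.129, 1.259, 1.128]
force: [0.7, 0.3, 0.1]
grip_width: 0.0193
t 1.77 TCP jig mm [-82.   68.2 256.2] yaw err -0.0003 down [ 0. -0. -1.] F [0.7 0.3 0.1] w 0.0193 j [-0.58 -0.34  1.93  0.    1.56 -2.04]
[ 0.0962 -0.012  -0.0762]
```

```bash
python3 -m pendant '[[[0,0,0,0,0,0,-0.55],[0,0,0,0,0,0,-0.55]]]'; python3 - <<'E'
from h import *
import cv2
where();print(goto(jw(-75,64,100)))
im,d=bot.read_camera("wrist");cv2.imwrite("pics/w1.png",im[:,:,::-1])
P=bot.camera_params("wrist");np.savez("pics/w1.npz",K=P["K"],view=P["view"])
E
```

```text
time_s: 1.93
tool_pos: [0.3866, -0.1922, 0.2556]
tcp_rot: [-1.124, 1.261, 1.127]
force: [0.1, 1.1, 0.9]
grip_width: 0.0193
t 1.93 TCP jig mm [-82.2  68.4 255.6] yaw err -0.0046 down [-0.001  0.001 -1.   ] F [0.1 1.1 0.9] w 0.0193 j [-0.58 -0.34  1.93 -0.    1.56 -2.04]
[ 0.1556 -0.0074 -0.0045]
```

View pics/w1.png

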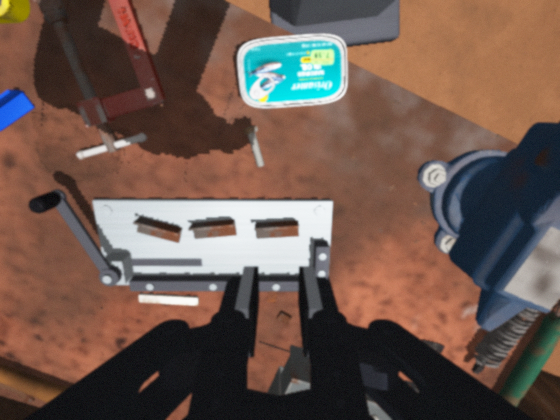

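```bash
python3 - <<'E'
from h import *
import cv2
P=dict(np.load("pics/w1.npz"))
f=lambda u,v,z:wj(ray("w",u,v,z/1e3,P)).round(1)
print(f(94,199,8),f(333,200,8),"pieces",[f(*p,28) for p in((143,216),(180,229),(190,223),(233,219),(254,221),(297,221))])
im=cv2.imread("pics/w1.png");cv2.imwrite("pics/w1c.png",cv2.resize(im[180:300,90:340],None,fx=3.2,fy=3.2,interpolation=cv2.INTER_CUBIC))
E
```

```text
[ -62.2 -139.9    8. ] [-60.4 131.8   8. ] pieces [array([-48.4, -78.4,  28. ]), array([-33.1, -39.4,  28. ]), array([-40.2, -27.7,  28. ]), array([-44.7,  19.8,  28. ]), array([-42.4,  42.8,  28. ]), array([-42.3,  90. ,  28. ])]
```

View pics/w1c.png

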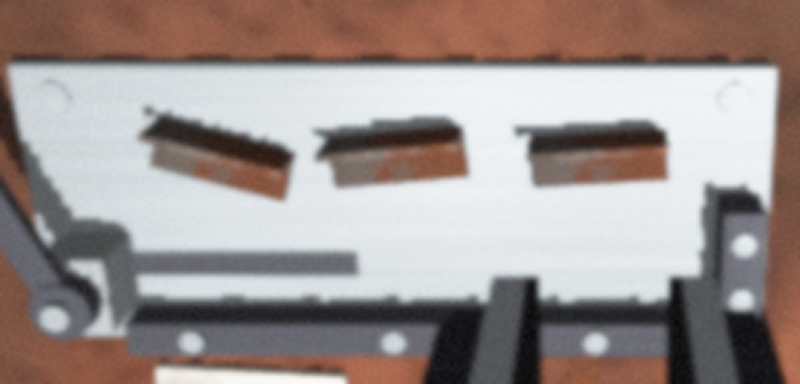

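```bash
python3 -m pendant '[[[0,0,0,0.04,-0.0074,-0.0045,-0.55],[0,0,0,0.08,-0.0074,-0.0045,-0.55],[0,0,0,0.12,-0.0074,-0.0045,-0.55],[0,0,0,0.16,-0.0074,-0.0045,-0.55],[0,0,0,0.19,-0.0074,-0.0045,-0.55],[0,0,0,0.21,-0.0074,-0.0045,-0.55],[0,0,0,0.219,-0.0074,-0.0045,-0.55],[0,0,0,0.219,-0.0074,-0.0045,-0.55],[0,0,0,0.219,-0.0074,-0.0045,-0.55]]]';  python3 - <<'E'
from h import *
import cv2
where();print(goto(jw(-75,64,36)))
im,d=bot.read_camera("wrist");cv2.imwrite("pics/w2.png",im[:,:,::-1])
im,d=bot.read_camera("scene");cv2.imwrite("pics/s2.png",cv2.resize(im[150:300,180:380,::-1],None,fx=4,fy=4))
E
```

```text
time_s: 2.73
tool_pos: [0.3948, -0.195, 0.038]
tcp_rot: [-1.13, 1.258, 1.13]
force: [-0.4, -0.7, 1.1]
grip_width: 0.0191
t 2.73 TCP jig mm [-73.8  66.6  38. ] yaw err 0.0016 down [ 0.  0. -1.] F [-0.4 -0.7  1.1] w 0.0191 j [-0.58 -0.07  2.12  0.    1.09 -2.04]
[ 0.002   0.0013 -0.0026]
```

View pics/w2.png

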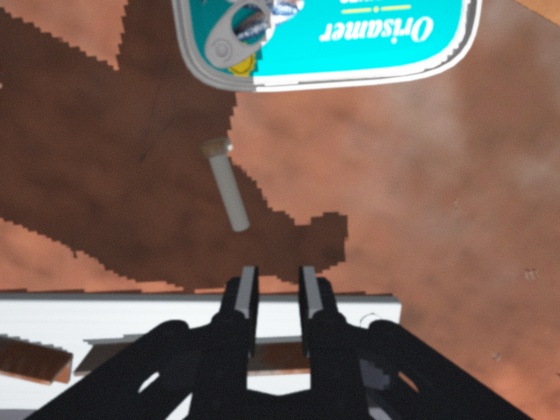

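View pics/s2.png

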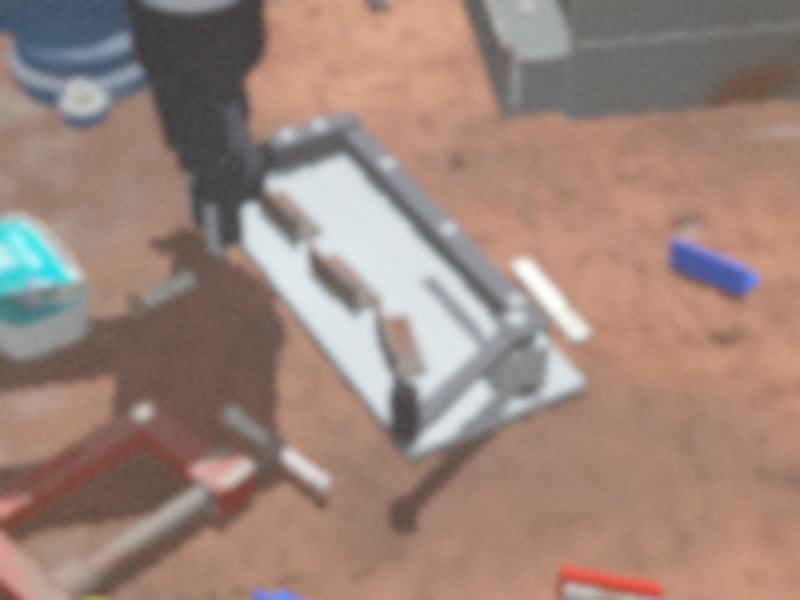

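```bash
python3 -m pendant '[[[0,0,0,0.001,-0.01,-0.002,-0.55],[0,0,0,0.001,-0.02,-0.002,-0.55],[0,0,0,0.001,-0.028,-0.002,-0.55],[0,0,0,0.001,-0.036,-0.002,-0.55],[0,0,0,0.001,-0.042,-0.002,-0.55],[0,0,0,0.001,-0.048,-0.002,-0.55],[0,0,0,0.001,-0.054,-0.002,-0.55],[0,0,0,0.001,-0.06,-0.002,-0.55],[0,0,0,0.001,-0.066,-0.002,-0.55],[0,0,0,0.001,-0.07,-0.002,-0.55],[0,0,0,0.001,-0.07,-0.002,-0.55]]]';  python3 - <<'E'
from h import *
import cv2
where();print(goto(jw(4,64,36)))
im,d=bot.read_camera("wrist");cv2.imwrite("pics/w3.png",im[:,:,::-1])
im,d=bot.read_camera("scene");cv2.imwrite("pics/s3.png",cv2.resize(im[150:300,180:380,::-1],None,fx=4,fy=4))
E
```

```text
time_s: 3.75
tool_pos: [0.4645, -0.2053, 0.0364]
tcp_rot: [-1.129, 1.258, 1.128]
force: [0.0, 0.3, 0.1]
grip_width: 0.0194
t 3.75 TCP jig mm [-3.3 63.9 36.4] yaw err 0.0004 down [ 0. -0. -1.] F [0.  0.3 0.1] w 0.0194 j [-0.52  0.11  1.93  0.    1.09 -1.98]
[ 0.0004 -0.0073  0.0001]
```

View pics/w3.png

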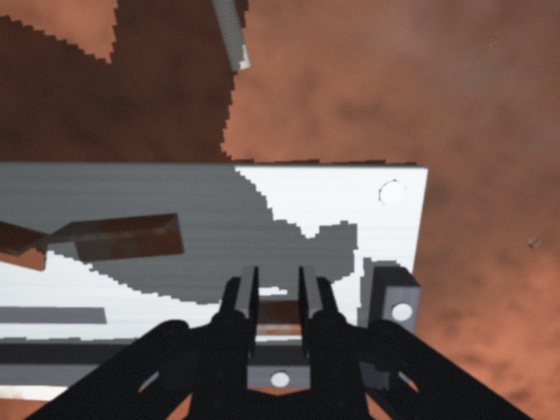

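View pics/s3.png

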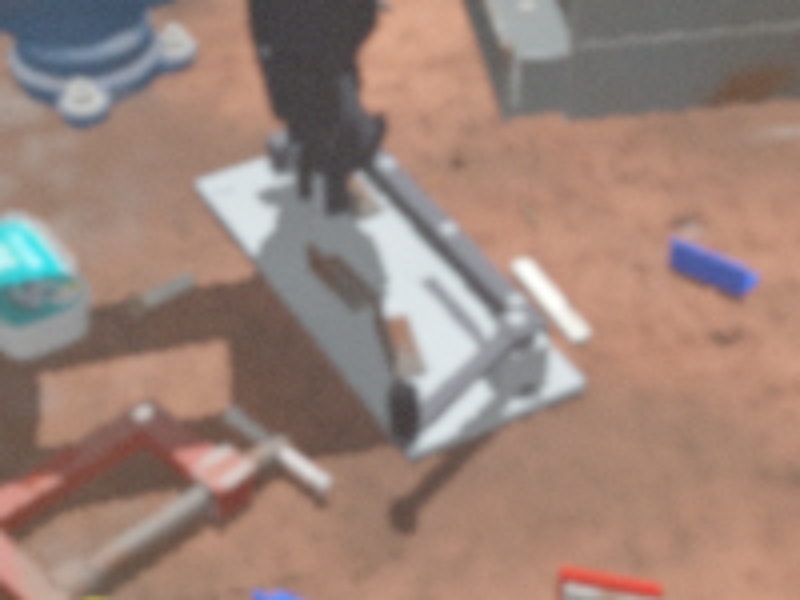

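```bash
python3 -m pendant '[[[0,0,0,0,-0.003,0,-0.55],[0,0,0,0,-0.005,0,-0.55],[0,0,0,0,-0.006,0,-0.55],[0,0,0,0,-0.007,0,-0.55],[0,0,0,0,-0.007,0,-0.55]]]';  python3 - <<'E'
from h import *
where()
E
python3 -m pendant '[[[0,0,0,0,-0.001,0,-0.55],[0,0,0,0,-0.001,0,-0.55]]]'
python3 -c "from h import *;where()"
python3 -m pendant '[[[0,0,0,0,-0.001,0,-0.55],[0,0,0,0,-0.001,0,-0.55]]]'
python3 -c "from h import *;where()"
```

```text
time_s: 4.27
tool_pos: [0.4708, -0.206, 0.0364]
tcp_rot: [-1.129, 1.259, 1.129]
force: [0.5, 0.4, -0.6]
grip_width: 0.0194
t 4.27 TCP jig mm [ 3.  63.9 36.4] yaw err 0.0002 down [ 0. -0. -1.] F [ 0.5  0.4 -0.6] w 0.0194 j [-0.51  0.13  1.92 -0.    1.1  -1.97]
time_s: 4.43
tool_pos: [0.4717, -0.2061, 0.0363]
tcp_rot: [-1.129, 1.259, 1.129]
force: [-0.7, 0.4, -0.4]
grip_width: 0.0191
t 4.43 TCP jig mm [ 3.9 63.9 36.3] yaw err 0.0001 down [ 0. -0. -1.] F [-0.7  0.4 -0.4] w 0.0191 j [-0.51  0.13  1.91  0.    1.1  -1.97]
time_s: 4.6
tool_pos: [0.4721, -0.2061, 0.0362]
tcp_rot: [-1.128, 1.259, 1.13]
force: [-4.2, 0.2, 3.2]
grip_width: 0.019
t 4.6 TCP jig mm [ 4.3 64.  36.2] yaw err 0.0001 down [-0.001  0.    -1.   ] F [-4.2  0.2  3.2] w 0.019 j [-0.51  0.13  1.91 -0.    1.1  -1.97]
```

```bash
python3 -m pendant '[[[0,0,0,0,0.03,0,-0.55],[0,0,0,0,0.06,0,-0.55],[0,0,0,0,0.076,0,-0.55],[0,0,0,0,0.076,-0.035,-0.55],[0,0,0,0,0.076,-0.07,-0.55],[0,0,0,0,0.076,-0.07,-0.55],[0,0,0,0,0.066,-0.07,-0.55],[0,0,0,0,0.056,-0.07,-0.55],[0,0,0,0,0.048,-0.07,-0.55],[0,0,0,0,0.040,-0.07,-0.55],[0,0,0,0,0.033,-0.07,-0.55],[0,0,0,0,0.026,-0.07,-0.55],[0,0,0,0,0.019,-0.07,-0.55],[0,0,0,0,0.012,-0.07,-0.55],[0,0,0,0,0.008,-0.07,-0.55],[0,0,0,0,0.006,-0.07,-0.55],[0,0,0,0,0.006,-0.07,-0.55]]]';  python3 - <<'E'
from h import *
import cv2
where()
im,d=bot.read_camera("wrist");cv2.imwrite("pics/w4.png",im[:,:,::-1])
im,d=bot.read_camera("scene");cv2.imwrite("pics/s4.png",cv2.resize(im[150:300,180:380,::-1],None,fx=4,fy=4))
E
```

```text
time_s: 6.02
tool_pos: [0.4595, -0.2752, 0.0363]
tcp_rot: [-1.129, 1.259, 1.129]
force: [0.1, 0.4, -0.1]
grip_width: 0.0194
t 6.02 TCP jig mm [-0.8 -6.1 36.3] yaw err 0.0004 down [ 0. -0. -1.] F [ 0.1  0.4 -0.1] w 0.0194 j [-0.64  0.18  1.86  0.    1.1  -2.1 ]
```

View pics/w4.png

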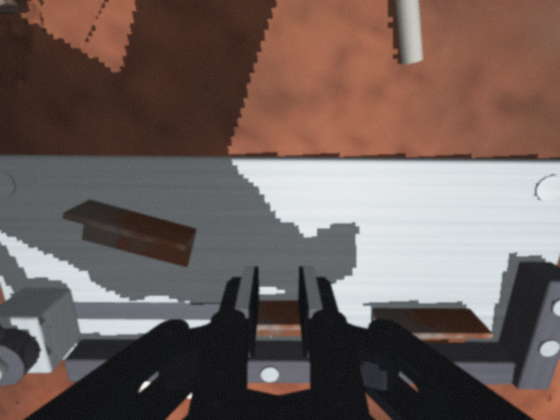

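View pics/s4.png

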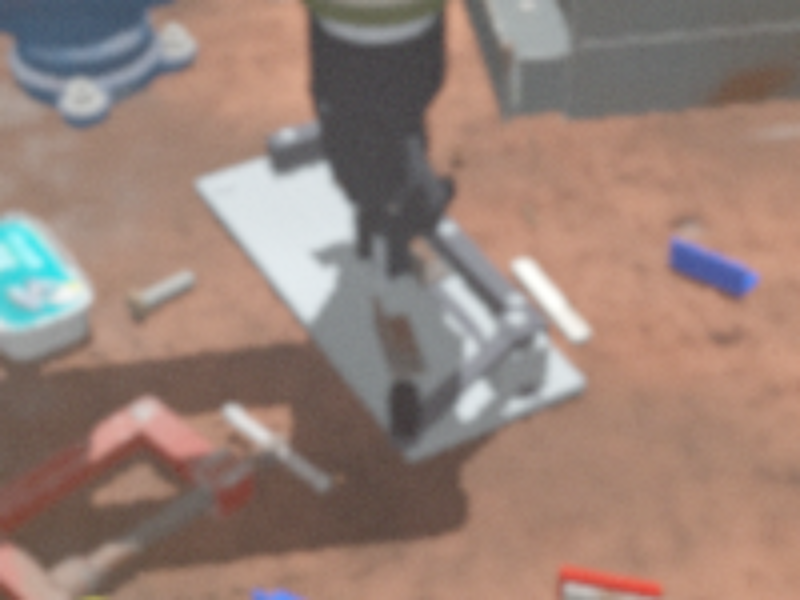

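```bash
python3 -m pendant '[[[0,0,0,0,-0.002,0,-0.55],[0,0,0,0,-0.004,0,-0.55],[0,0,0,0,-0.005,0,-0.55],[0,0,0,0,-0.006,0,-0.55],[0,0,0,0,-0.006,0,-0.55]]]';python3 -c "from h import *;where()"
```

```text
time_s: 6.53
tool_pos: [0.464, -0.2757, 0.0362]
tcp_rot: [-1.127, 1.26, 1.131]
force: [-7.3, 0.8, 5.1]
grip_width: 0.0191
t 6.53 TCP jig mm [ 3.8 -6.1 36.2] yaw err 0.0001 down [-0.002  0.001 -1.   ] F [-7.3  0.8  5.1] w 0.0191 j [-0.63  0.2   1.84 -0.    1.11 -2.09]
```

```bash
python3 -m pendant '[[[0,0,0,0,0.03,0,-0.55],[0,0,0,0,0.06,0,-0.55],[0,0,0,0,0.082,0,-0.55],[0,0,0,0,0.082,-0.033,-0.55],[0,0,0,0,0.082,-0.066,-0.55],[0,0,0,0,0.082,-0.066,-0.55],[0,0,0,0,0.070,-0.066,-0.55],[0,0,0,0,0.060,-0.066,-0.55],[0,0,0,0,0.052,-0.066,-0.55],[0,0,0,0,0.045,-0.066,-0.55],[0,0,0,0,0.039,-0.066,-0.55],[0,0,0,0,0.033,-0.066,-0.55],[0,0,0,0,0.027,-0.066,-0.55],[0,0,0,0,0.021,-0.066,-0.55],[0,0,0,0,0.015,-0.066,-0.55],[0,0,0,0,0.009,-0.066,-0.55],[0,0,0,0,0.006,-0.066,-0.55],[0,0,0,0,0.006,-0.066,-0.55]]]';  python3 - <<'E'
from h import *
import cv2
where()
im,d=bot.read_camera("wrist");cv2.imwrite("pics/w5.png",im[:,:,::-1])
E
```

```text
time_s: 8.03
tool_pos: [0.4527, -0.3409, 0.0364]
tcp_rot: [-1.129, 1.258, 1.128]
force: [0.4, 0.7, 0.2]
grip_width: 0.0193
t 8.03 TCP jig mm [ -0.4 -72.2  36.4] yaw err 0.0005 down [ 0.001 -0.    -1.   ] F [0.4 0.7 0.2] w 0.0193 j [-0.74  0.26  1.77  0.    1.11 -2.2 ]
```

View pics/w5.png

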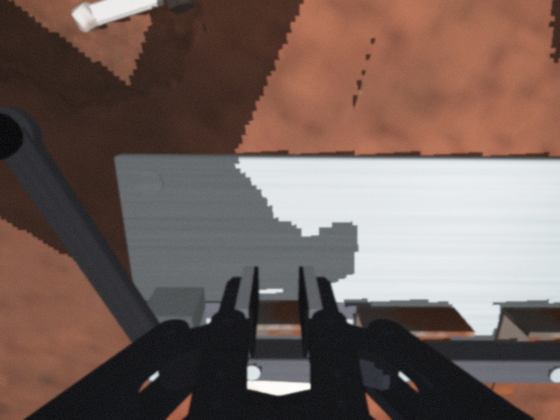

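```bash
python3 -m pendant '[[[0,0,0,0,-0.002,0,-0.55],[0,0,0,0,-0.004,0,-0.55],[0,0,0,0,-0.005,0,-0.55],[0,0,0,0,-0.006,0,-0.55],[0,0,0,0,-0.006,0,-0.55]]]';python3 -c "from h import *;where()"
```

```text
time_s: 8.5
tool_pos: [0.4564, -0.3412, 0.0362]
tcp_rot: [-1.126, 1.26, 1.131]
force: [-8.3, 1.2, 6.0]
grip_width: 0.0188
t 8.5 TCP jig mm [  3.4 -72.   36.2] yaw err 0.0001 down [-0.003  0.001 -1.   ] F [-8.3  1.2  6. ] w 0.0188 j [-0.73  0.27  1.76 -0.    1.12 -2.19]
```

```bash
python3 -m pendant '[[[0,0,0,0,0.02,0,-0.55],[0,0,0,0,0.035,0,-0.55],[0,0,0,-0.04,0.035,0,-1],[0,0,0,-0.08,0.035,0,-1],[0,0,0,-0.1,0.035,0,-1],[0,0,0,-0.1,0.01,-0.04,-1],[0,0,0,-0.1,-0.013,-0.075,-1],[0,0,0,-0.1,-0.013,-0.103,-1],[0,0,0,-0.1,-0.013,-0.103,-1],[0,0,0,-0.1,-0.013,-0.103,-1]]]';  python3 - <<'E'
from h import *
import cv2
where();print(goto(jw(18,-175,37)))
im,d=bot.read_camera("wrist");cv2.imwrite("pics/w6.png",im[:,:,::-1])
im,d=bot.read_camera("top");cv2.imwrite("pics/t6.png",cv2.resize(im[150:290,180:380,::-1],None,fx=4,fy=4))
E
```

```text
time_s: 9.33
tool_pos: [0.4592, -0.4467, 0.1359]
tcp_rot: [-1.127, 1.26, 1.127]
force: [-0.6, 0.3, 0.9]
grip_width: 0.0
t 9.33 TCP jig mm [  17.6 -176.6  135.9] yaw err -0.0019 down [-0.  0. -1.] F [-0.6  0.3  0.9] w 0.0 j [-0.85  0.32  1.49 -0.    1.33 -2.31]
[ 0.0989 -0.0004  0.0016]
```

View pics/w6.png

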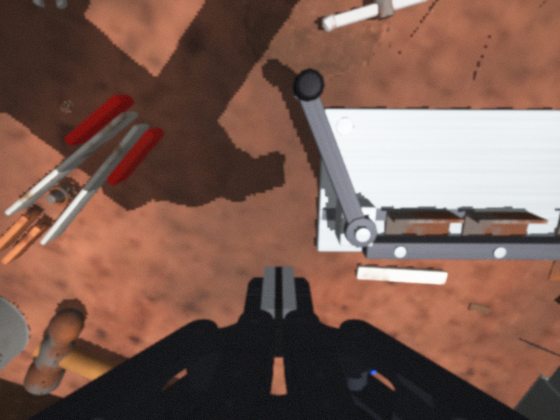

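View pics/t6.png

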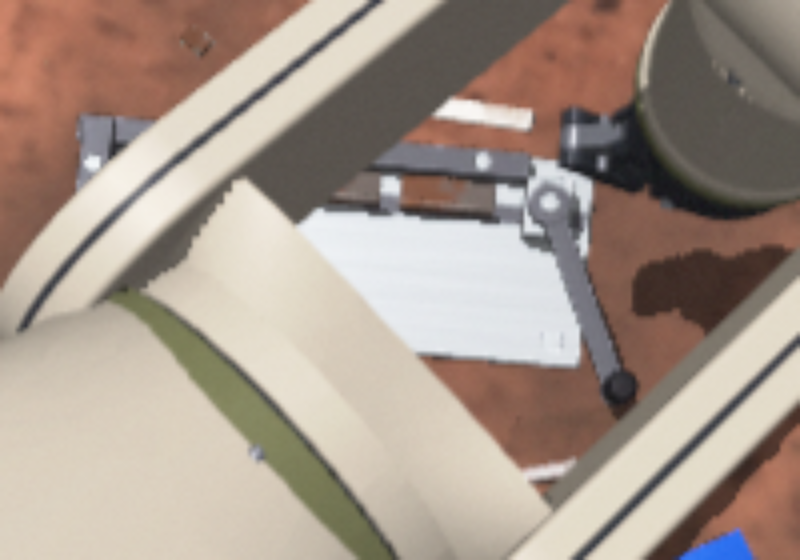

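```bash
python3 -m pendant '[[[0,0,0,0.04,0,0,-1],[0,0,0,0.08,0,0,-1],[0,0,0,0.099,0,0,-1],[0,0,0,0.099,0,0.01,-1],[0,0,0,0.099,0,0.018,-1],[0,0,0,0.099,0,0.024,-1],[0,0,0,0.099,0,0.03,-1],[0,0,0,0.099,0,0.03,-1]]]';  python3 - <<'E'
from h import *
import cv2
where()
im,d=bot.read_camera("wrist");cv2.imwrite("pics/w7.png",im[:,:,::-1])
im,d=bot.read_camera("scene");cv2.imwrite("pics/s7.png",cv2.resize(im[150:300,180:380,::-1],None,fx=4,fy=4))
E
```

```text
time_s: 10.1
tool_pos: [0.4645, -0.4151, 0.04]
tcp_rot: [-1.133, 1.258, 1.126]
force: [0.9, -0.0, 1.0]
grip_width: -0.0001
t 10.1 TCP jig mm [  19.4 -144.6   40. ] yaw err 0.0016 down [ 0.003 -0.003 -1.   ] F [ 0.9 -0.   1. ] w -0.0001 j [-0.81  0.38  1.6   0.    1.15 -2.28]
```

View pics/w7.png

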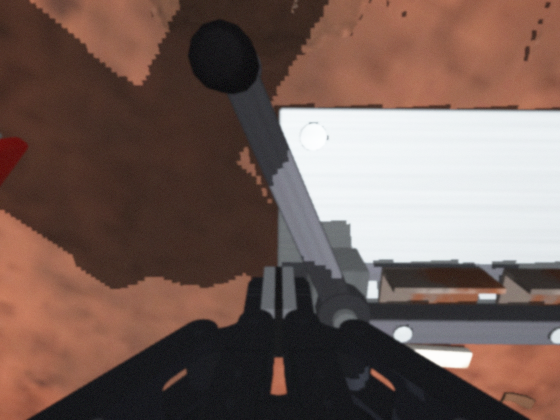

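View pics/s7.png

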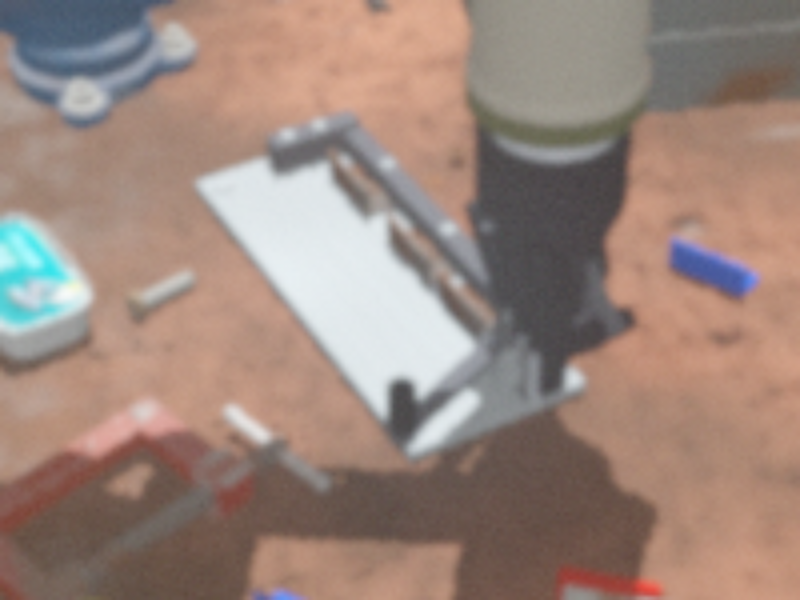

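```bash
python3 -m pendant '[[[0,0,0,0.001,0.001,0.005,-1],[0,0,0,0.001,0.001,0.01,-1],[0,0,0,0.001,0.001,0.014,-1],[0,0,0,0.001,0.001,0.018,-1],[0,0,0,0.001,0.001,0.022,-1],[0,0,0,0.001,0.001,0.026,-1],[0,0,0,0.001,0.001,0.03,-1],[0,0,0,0.001,0.001,0.03,-1]]]';  python3 - <<'E'
from h import *
import cv2
where()
im,d=bot.read_camera("wrist");cv2.imwrite("pics/w8.png",im[:,:,::-1])
E
```

```text
time_s: 10.87
tool_pos: [0.4652, -0.3845, 0.0362]
tcp_rot: [-1.128, 1.258, 1.129]
force: [-0.3, -0.9, 0.2]
grip_width: -0.0001
t 10.87 TCP jig mm [  16.8 -114.1   36.2] yaw err 0.0005 down [-0.     0.001 -1.   ] F [-0.3 -0.9  0.2] w -0.0001 j [-0.78  0.35  1.66  0.    1.14 -2.24]
```

View pics/w8.png

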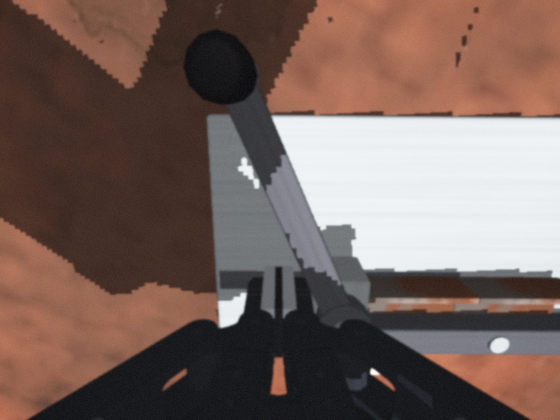

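```bash
python3 -m pendant '[[[0,0,0,0,-0.001,0.004,-1],[0,0,0,0,-0.001,0.008,-1],[0,0,0,0,-0.001,0.012,-1],[0,0,0,0,-0.001,0.016,-1],[0,0,0,0,-0.001,0.02,-1],[0,0,0,0,-0.001,0.024,-1],[0,0,0,0,-0.001,0.028,-1],[0,0,0,0,-0.001,0.03,-1],[0,0,0,0,-0.001,0.03,-1]]]';  python3 - <<'E'
from h import *
import cv2
where()
im,d=bot.read_camera("wrist");cv2.imwrite("pics/w9.png",im[:,:,::-1])
im,d=bot.read_camera("scene");cv2.imwrite("pics/s9.png",cv2.resize(im[150:300,180:380,::-1],None,fx=4,fy=4))
E
```

```text
time_s: 11.67
tool_pos: [0.4692, -0.3547, 0.0359]
tcp_rot: [-1.128, 1.258, 1.13]
force: [-1.1, -1.1, -0.8]
grip_width: -0.0002
t 11.67 TCP jig mm [ 17.6 -84.1  35.9] yaw err 0.0005 down [-0.001  0.001 -1.   ] F [-1.1 -1.1 -0.8] w -0.0002 j [-0.73  0.31  1.7   0.    1.13 -2.2 ]
```

View pics/w9.png

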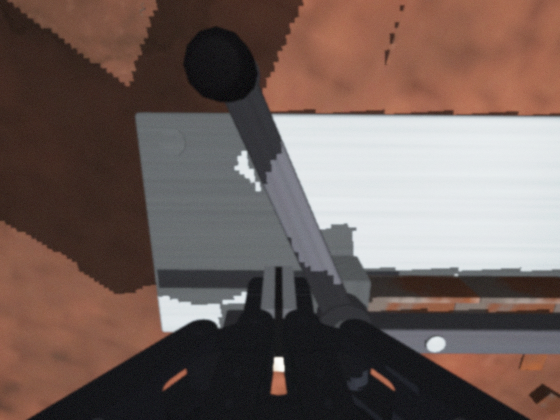

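View pics/s9.png

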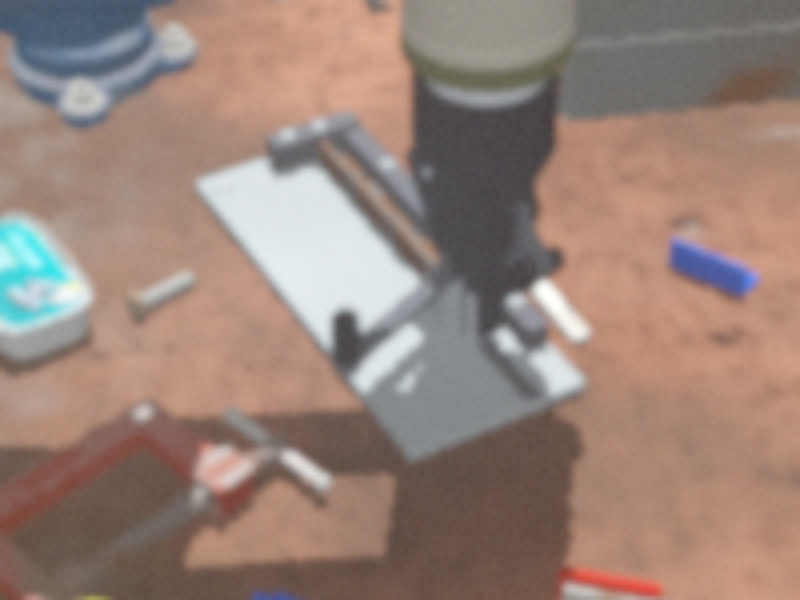

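```bash
python3 -m pendant '[[[0,0,0,0,0,0.003,-1],[0,0,0,0,0,0.006,-1],[0,0,0,0,0,0.006,-1]]]';python3 -c "from h import *;where()"
python3 -m pendant '[[[0,0,0,0,0,0.002,-1],[0,0,0,0,0,0.002,-1]]]';python3 -c "from h import *;where()"
python3 -m pendant '[[[0,0,0,0,0,0.001,-1],[0,0,0,0,0,0.001,-1]]]';python3 -c "from h import *;where()"
```

```text
time_s: 12.02
tool_pos: [0.4703, -0.3495, 0.0363]
tcp_rot: [-1.129, 1.258, 1.128]
force: [0.3, -1.2, -1.6]
grip_width: -0.0003
t 12.02 TCP jig mm [ 18.1 -78.8  36.3] yaw err 0.0002 down [ 0. -0. -1.] F [ 0.3 -1.2 -1.6] w -0.0003 j [-0.73  0.3   1.71  0.    1.12 -2.19]
time_s: 12.18
tool_pos: [0.4704, -0.3484, 0.0364]
tcp_rot: [-1.13, 1.259, 1.127]
force: [0.4, -6.8, -2.8]
grip_width: 0.0
t 12.18 TCP jig mm [ 18.1 -77.7  36.4] yaw err 0.0002 down [ 0.001 -0.002 -1.   ] F [ 0.4 -6.8 -2.8] w 0.0 j [-0.72  0.3   1.71 -0.    1.12 -2.19]
time_s: 12.35
tool_pos: [0.4704, -0.3483, 0.0365]
tcp_rot: [-1.131, 1.26, 1.127]
force: [0.5, -10.1, -6.2]
grip_width: 0.0002
t 12.35 TCP jig mm [ 18.1 -77.5  36.5] yaw err -0.0 down [ 0.001 -0.003 -1.   ] F [  0.5 -10.1  -6.2] w 0.0002 j [-0.72  0.3   1.72 -0.    1.12 -2.18]
```

```bash
python3 -m pendant '[[[0,0,0,0,0,-0.02,-1],[0,0,0,0,0,-0.04,-1],[0,0,0,-0.04,0,-0.04,-1],[0,0,0,-0.08,0,-0.04,-1],[0,0,0,-0.12,0,-0.04,-1],[0,0,0,-0.14,0.02,-0.04,-1],[0,0,0,-0.14,0.02,-0.04,-1]]]';  python3 - <<'E'
from h import *
import cv2
where()
im,d=bot.read_camera("wrist");cv2.imwrite("pics/w10.png",im[:,:,::-1]);P=bot.camera_params("wrist");np.savez("pics/w10.npz",K=P["K"],view=P["view"])
im,d=bot.read_camera("scene");cv2.imwrite("pics/s10.png",cv2.resize(im[150:300,180:380,::-1],None,fx=4,fy=4))
E
```

```text
time_s: 12.93
tool_pos: [0.4471, -0.3863, 0.1834]
tcp_rot: [-1.136, 1.258, 1.121]
force: [-0.2, 0.6, 0.5]
grip_width: -0.0004
t 12.93 TCP jig mm [  -1.  -117.9  183.4] yaw err 0.0002 down [ 0.006 -0.006 -1.   ] F [-0.2  0.6  0.5] w -0.0004 j [-0.8   0.14  1.61 -0.    1.38 -2.26]
```

View pics/w10.png

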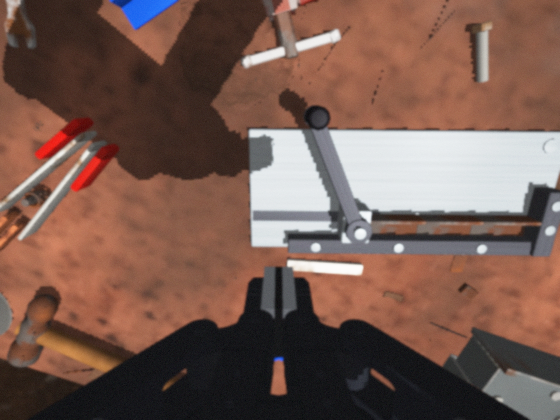

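View pics/s10.png

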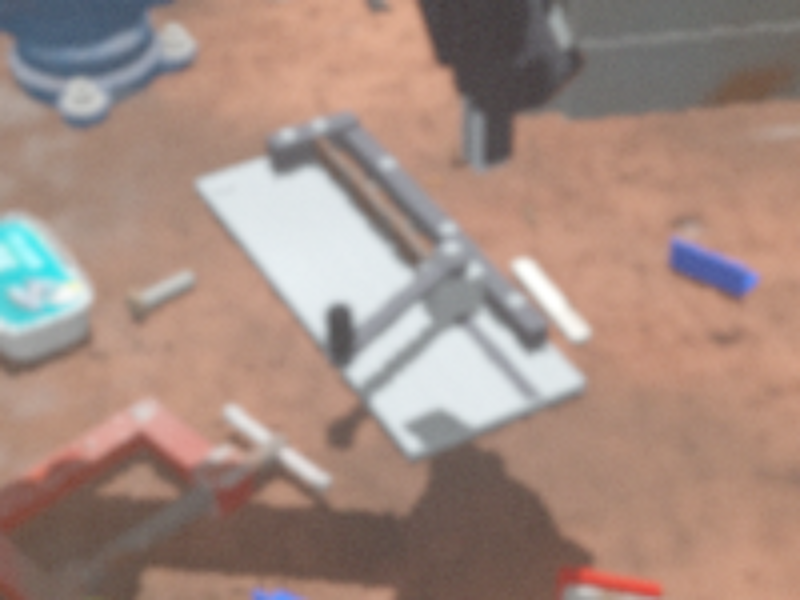

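```bash
python3 - <<'E'
import cv2
im=cv2.imread("pics/w10.png");cv2.imwrite("pics/w10c.png",cv2.resize(im[180:265,330:560],None,fx=3.4,fy=3.4,interpolation=cv2.INTER_CUBIC))
E
python3 - <<'E'
from h import *
P=dict(np.load("pics/w10.npz"));f=lambda u,v,z:wj(ray("w",u,v,z/1e3,P)).round(1)
print("pivot",f(359,230,43.5),"knob",f(317,117,73.5),"plate corner",f(250,129,8))
E
```

```text
pivot [ 14.8 -52.1  43.5] knob [-75.  -93.   73.5] plate corner [ -62.4 -142.     8. ]
```

View pics/w10c.png

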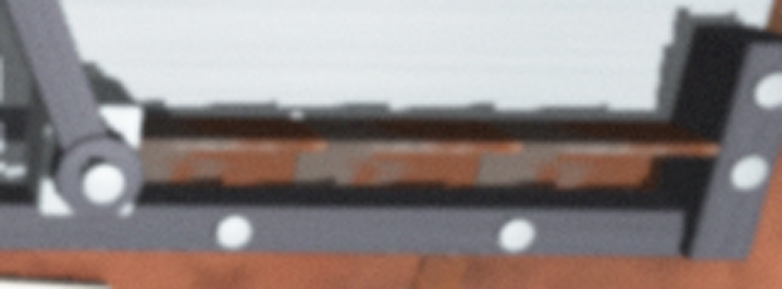

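```bash
python3 - <<'E'
from h import *
P=dict(np.load("pics/w10.npz"));f=lambda u,v,z:wj(ray("w",u,v,z/1e3,P)).round(1)
q=lambda u,v,z:f(330+u/3.4-.35,180+v/3.4-.35,z)
print("leg top mid",q(145,140,28),q(420,143,28),q(715,149,28))
print("rail top front edge",q(200,207,24),q(600,210,24)); print("flange/plate",q(150,183,11),q(640,186,11))
E
```

```text
leg top mid [ 12.5 -37.4  28. ] [13.2 31.9 28. ] [ 14.6 106.5  28. ]
rail top front edge [ 32.5 -20.2  24. ] [33.2 84.2 24. ]
flange/plate [ 31.  -29.9  11. ] [ 31.7 103.   11. ]
```

```bash
python3 -c "from h import *
print(goto(jw(-25,-12,37)))
where()"; python3 -m pendant '[[[0,0,0,0,0.022,0.04,-0.55],[0,0,0,0,0.022,0.08,-0.55],[0,0,0,0,0.022,0.105,-0.55],[0,0,0,0,0.022,0.105,-0.55],[0,0,0,0,0.022,0.105,-0.55]]]'; python3 -c "from h import *
print(goto(jw(-25,-12,37)))
where()"
```

```text
[0.1406 0.0236 0.1043]
t 13.03 TCP jig mm [  -1.7 -116.2  177.8] yaw err -0.0002 down [ 0.002 -0.001 -1.   ] F [ 0.4 -0.  -0.4] w -0.0 j [-0.8   0.15  1.61  0.    1.38 -2.26]
time_s: 13.45
tool_pos: [0.4353, -0.2754, 0.1744]
tcp_rot: [-1.128, 1.258, 1.133]
force: [0.7, 0.3, 0.1]
grip_width: 0.0194
[ 0.1374 -0.     -0.0033]
t 13.45 TCP jig mm [-24.7  -8.9 174.4] yaw err 0.0028 down [-0.002  0.002 -1.   ] F [0.7 0.3 0.1] w 0.0194 j [-0.66 -0.04  1.82  0.    1.37 -2.13]
```

```bash
python3 -m pendant '[[[0,0,0,0.04,0,-0.001,-0.55],[0,0,0,0.08,0,-0.001,-0.55],[0,0,0,0.12,0,-0.001,-0.55],[0,0,0,0.138,0,-0.001,-0.55],[0,0,0,0.138,0,-0.001,-0.55],[0,0,0,0.138,-0.01,-0.001,-0.55],[0,0,0,0.138,-0.02,-0.001,-0.55],[0,0,0,0.138,-0.024,-0.001,-0.55],[0,0,0,0.138,-0.026,-0.001,-0.55],[0,0,0,0.138,-0.026,-0.001,-0.55]]]'; python3 -c "from h import *
where()"
python3 -m pendant '[[[0,0,0,0,-0.001,0,-0.55],[0,0,0,0,-0.002,0,-0.55],[0,0,0,0,-0.002,0,-0.55]]]'; python3 -c "from h import *
where()"
python3 -m pendant '[[[0,0,0,0,-0.001,0,-0.55],[0,0,0,0,-0.001,0,-0.55]]]'; python3 -c "from h import *
where()"
```

```text
time_s: 14.28
tool_pos: [0.4612, -0.2816, 0.0377]
tcp_rot: [-1.128, 1.259, 1.129]
force: [0.7, 0.6, 0.1]
grip_width: 0.0188
t 14.28 TCP jig mm [  1.7 -12.3  37.7] yaw err 0.0001 down [-0.001  0.001 -1.   ] F [0.7 0.6 0.1] w 0.0188 j [-0.64  0.19  1.84 -0.    1.11 -2.1 ]
time_s: 14.53
tool_pos: [0.4632, -0.2816, 0.0382]
tcp_rot: [-1.128, 1.259, 1.129]
force: [0.5, 0.2, 0.4]
grip_width: 0.019
t 14.53 TCP jig mm [  3.6 -12.1  38.2] yaw err 0.0 down [-0.  0. -1.] F [0.5 0.2 0.4] w 0.019 j [-0.64  0.2   1.84 -0.    1.11 -2.1 ]
time_s: 14.7
tool_pos: [0.4633, -0.2816, 0.0382]
tcp_rot: [-1.127, 1.26, 1.13]
force: [-6.1, 0.3, 3.3]
grip_width: 0.0191
t 14.7 TCP jig mm [  3.8 -12.1  38.2] yaw err 0.0001 down [-0.002  0.    -1.   ] F [-6.1  0.3  3.3] w 0.0191 j [-0.64  0.2   1.84 -0.    1.11 -2.1 ]
```

```bash
python3 -m pendant '[[[0,0,0,0,0.02,0,-0.55],[0,0,0,0,0.03,0,-0.55],[0,0,0,-0.04,0.03,0,-0.55],[0,0,0,-0.08,0.03,0,0],[0,0,0,-0.1,0.04,0,0.2],[0,0,0,-0.1,0.06,-0.035,0.2],[0,0,0,-0.1,0.08,-0.07,0.2],[0,0,0,-0.1,0.08,-0.08,0.2],[0,0,0,-0.1,0.08,-0.08,0.2],[0,0,0,-0.1,0.08,-0.08,0.2]]]'; python3 - <<'E'
from h import *
import cv2
where();print(goto(jw(-73.5,-91,71)))
im,d=bot.read_camera("wrist");cv2.imwrite("pics/w11.png",im[:,:,::-1]);P=bot.camera_params("wrist");np.savez("pics/w11.npz",K=P["K"],view=P["view"])
im,d=bot.read_camera("scene");cv2.imwrite("pics/s11.png",cv2.resize(im[150:300,180:380,::-1],None,fx=4,fy=4))
E
```

```text
time_s: 15.53
tool_pos: [0.3759, -0.3527, 0.1382]
tcp_rot: [-1.127, 1.259, 1.127]
force: [0.6, -1.2, 0.1]
grip_width: 0.0514
t 15.53 TCP jig mm [-75.4 -92.3 138.2] yaw err -0.0017 down [ 0.  0. -1.] F [ 0.6 -1.2  0.1] w 0.0514 j [-0.85 -0.01  1.85  0.    1.3  -2.31]
[ 0.0672 -0.0019  0.0013]
```

View pics/w11.png

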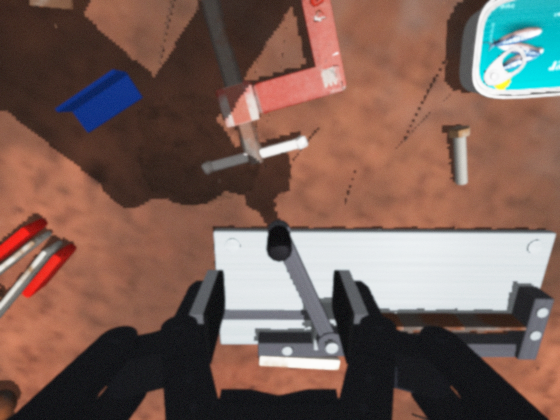

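View pics/s11.png

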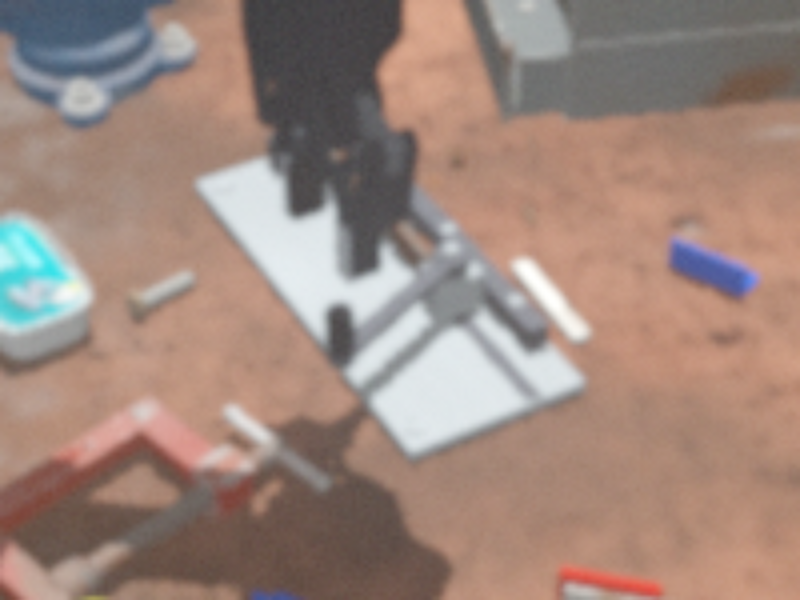

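```bash
python3 - <<'E'
from h import *
P=dict(np.load("pics/w11.npz"));f=lambda u,v,z:wj(ray("w",u,v,z/1e3,P)).round(1)
print(f(281,245,73.5),f(281,236,43.5),"pivot",f(328,343,43.5),"corner",f(215,228,8))
E
python3 -m pendant '[[[0,0,0,0.03,-0.001,0,0.2],[0,0,0,0.055,-0.001,0,0.2],[0,0,0,0.067,-0.001,0,0.2],[0,0,0,0.067,-0.001,0,0.2],[0,0,0,0.067,-0.001,0,0.2]]]'; python3 - <<'E'
from h import *
import cv2
where()
im,d=bot.read_camera("wrist");cv2.imwrite("pics/w12.png",im[:,:,::-1])
im,d=bot.read_camera("scene");cv2.imwrite("pics/s12.png",cv2.resize(im[150:300,180:380,::-1],None,fx=4,fy=4))
E
```

```text
[-78.3 -90.3  73.5] [-71.8 -90.1  43.5] pivot [ 17.2 -53.6  43.5] corner [ -64.1 -142.1    8. ]
time_s: 16.05
tool_pos: [0.3772, -0.3516, 0.0709]
tcp_rot: [-1.128, 1.258, 1.131]
force: [-0.2, -0.3, 1.1]
grip_width: 0.0512
t 16.05 TCP jig mm [-74.3 -91.   70.9] yaw err 0.0013 down [-0.001  0.002 -1.   ] F [-0.2 -0.3  1.1] w 0.0512 j [-0.85  0.08  1.9   0.    1.17 -2.31]
```

View pics/w12.png

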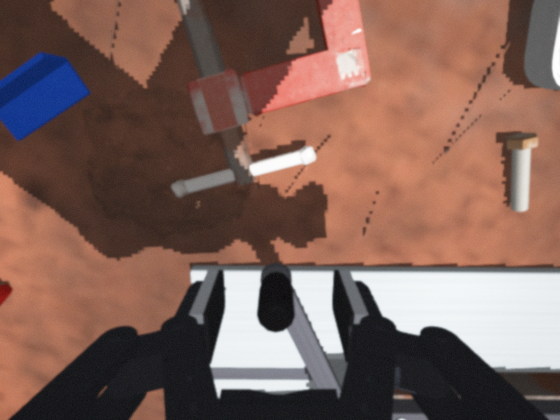

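View pics/s12.png

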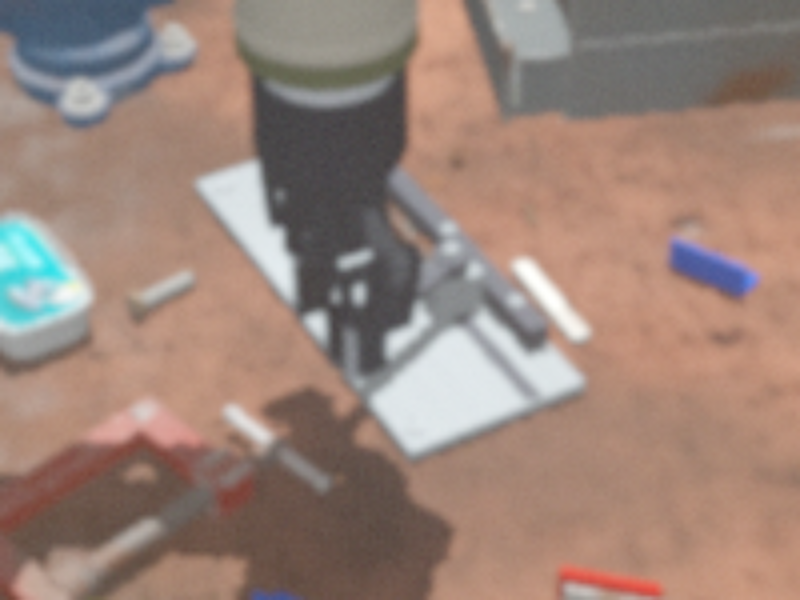

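```bash
python3 -m pendant '[[[0,0,0,0,0,0,-0.7],[0,0,0,0,0,0,-0.7],[0,0,0,0,0,0,-0.7],[0,0,0,0,0,0,-0.7],[0,0,0,0,0,0,-0.7]]]' 20; python3 - <<'E'
from h import *
where()
s,R=st()
k0=wj(s["tool_pos"])
for a in np.linspace(-.4,1.6,21):
    k=np.array([19,-52])+100*np.array([-np.cos(a),np.sin(a)])
    print(round(a,2),k.round(1),"shift y,z",round(-(k[0]+73.1),1),round(k[1]+90.9,1))
E
```

```text
time_s: 16.57
tool_pos: [0.3776, -0.3533, 0.0722]
tcp_rot: [-1.13, 1.259, 1.127]
force: [-0.8, -0.8, 3.7]
grip_width: 0.0151
t 16.57 TCP jig mm [-73.7 -92.6  72.2] yaw err 0.0 down [ 0.001 -0.001 -1.   ] F [-0.8 -0.8  3.7] w 0.0151 j [-0.85  0.08  1.9   0.    1.17 -2.31]
-0.4 [-73.1 -90.9] shift y,z 0.0 -0.0
-0.3 [-76.5 -81.6] shift y,z 3.4 9.3
-0.2 [-79.  -71.9] shift y,z 5.9 19.0
-0.1 [-80.5 -62. ] shift y,z 7.4 28.9
0.0 [-81. -52.] shift y,z 7.9 38.9
0.1 [-80.5 -42. ] shift y,z 7.4 48.9
0.2 [-79.  -32.1] shift y,z 5.9 58.8
0.3 [-76.5 -22.4] shift y,z 3.4 68.5
0.4 [-73.1 -13.1] shift y,z 0.0 77.8
0.5 [-68.8  -4.1] shift y,z -4.3 86.8
0.6 [-63.5   4.5] shift y,z -9.6 95.4
0.7 [-57.5  12.4] shift y,z -15.6 103.3
0.8 [-50.7  19.7] shift y,z -22.4 110.6
0.9 [-43.2  26.3] shift y,z -29.9 117.2
1.0 [-35.   32.1] shift y,z -38.1 123.0
1.1 [-26.4  37.1] shift y,z -46.7 128.0
1.2 [-17.2  41.2] shift y,z -55.9 132.1
1.3 [-7.7 44.4] shift y,z -65.4 135.3
1.4 [ 2.  46.5] shift y,z -75.1 137.4
1.5 [11.9 47.7] shift y,z -85.0 138.6
1.6 [21.9 48. ] shift y,z -95.0 138.9
```

```bash
python3 -m pendant '[[[0,0,0,0,0.002,0.009,-0.7],[0,0,0,0,0.005,0.019,-0.7],[0,0,0,0,0.006,0.029,-0.7],[0,0,0,0,0.007,0.039,-0.7],[0,0,0,0,0.006,0.049,-0.7],[0,0,0,0,0.005,0.059,-0.7],[0,0,0,0,0.002,0.069,-0.7],[0,0,0,0,-0.001,0.078,-0.7],[0,0,0,0,-0.005,0.087,-0.7],[0,0,0,0,-0.010,0.096,-0.7],[0,0,0,0,-0.016,0.104,-0.7],[0,0,0,0,-0.016,0.104,-0.7]]]'; python3 - <<'E'
from h import *
import cv2
where()
im,d=bot.read_camera("scene");cv2.imwrite("pics/s13.png",cv2.resize(im[150:300,180:380,::-1],None,fx=4,fy=4))
E
```

```text
time_s: 17.57
tool_pos: [0.4055, -0.2496, 0.0714]
tcp_rot: [-1.129, 1.257, 1.129]
force: [-1.6, 0.5, 5.6]
grip_width: 0.0152
t 17.57 TCP jig mm [-57.1  13.5  71.4] yaw err 0.0013 down [ 0.001  0.001 -1.   ] F [-1.6  0.5  5.6] w 0.0152 j [-0.66 -0.03  2.01  0.    1.16 -2.12]
```

View pics/s13.png

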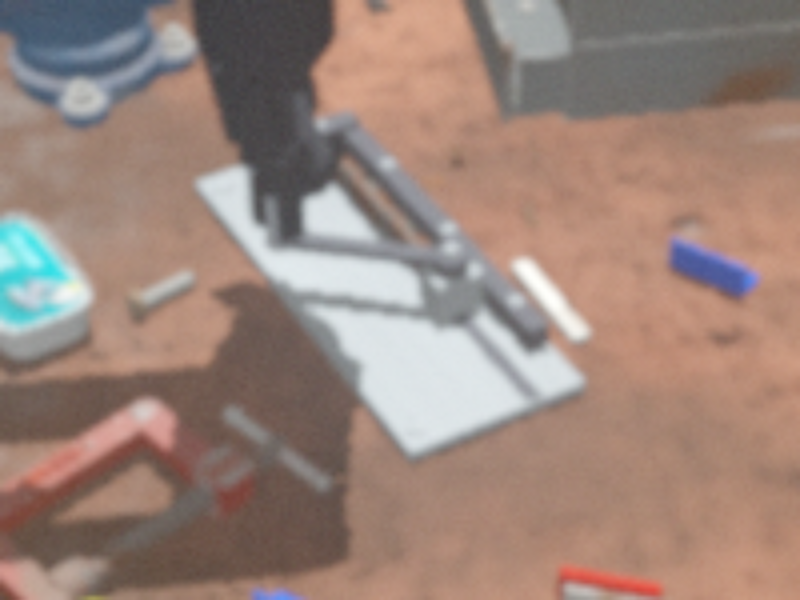

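```bash
python3 -m pendant '[[[0,0,0,0,-0.007,0.007,-0.7],[0,0,0,0,-0.014,0.014,-0.7],[0,0,0,0,-0.0225,0.020,-0.7],[0,0,0,0,-0.031,0.025,-0.7],[0,0,0,0,-0.040,0.029,-0.7],[0,0,0,0,-0.050,0.032,-0.7],[0,0,0,0,-0.0595,0.034,-0.7],[0,0,0,0,-0.0695,0.0355,-0.7],[0,0,0,0,-0.074,0.0355,-0.7],[0,0,0,0,-0.0765,0.036,-0.7],[0,0,0,0,-0.0765,0.036,-0.7]]]'; python3 - <<'E'
from h import *
import cv2
where()
im,d=bot.read_camera("scene");cv2.imwrite("pics/s14.png",cv2.resize(im[150:300,180:380,::-1],None,fx=4,fy=4))
E
```

```text
time_s: 18.53
tool_pos: [0.4847, -0.2236, 0.0711]
tcp_rot: [-1.129, 1.259, 1.129]
force: [-1.0, -2.0, 3.2]
grip_width: 0.0152
t 18.53 TCP jig mm [18.7 47.9 71.1] yaw err 0.0004 down [-0.  0. -1.] F [-1.  -2.   3.2] w 0.0152 j [-0.53  0.13  1.85  0.    1.17 -1.99]
```

View pics/s14.png

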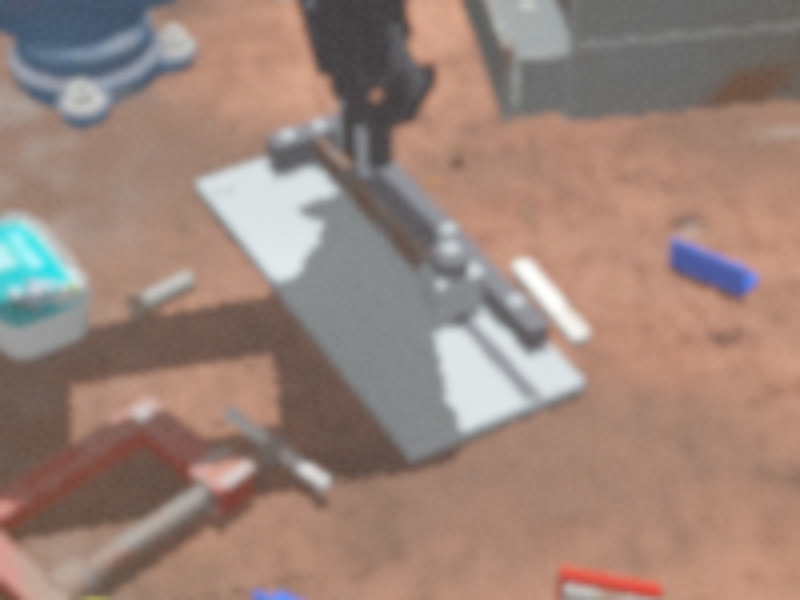

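Push to the stop, watching the force.

```bash
python3 -m pendant '[[[0,0,0,0,-0.0015,0,-0.7],[0,0,0,0,-0.003,0,-0.7],[0,0,0,0,-0.003,0,-0.7]]]'; python3 -c "from h import *
where()"
python3 -m pendant '[[[0,0,0,0,-0.0015,0,-0.7],[0,0,0,0,-0.0025,0,-0.7],[0,0,0,0,-0.0025,0,-0.7]]]'; python3 -c "from h import *
where()"
```

```text
time_s: 18.83
tool_pos: [0.4871, -0.2238, 0.0712]
tcp_rot: [-1.128, 1.259, 1.129]
force: [-2.5, -0.7, 2.1]
grip_width: 0.0151
t 18.83 TCP jig mm [21.1 47.9 71.2] yaw err -0.0001 down [-0.  0. -1.] F [-2.5 -0.7  2.1] w 0.0151 j [-0.53  0.13  1.84  0.    1.17 -1.99]
time_s: 19.08
tool_pos: [0.4882, -0.2238, 0.0708]
tcp_rot: [-1.126, 1.261, 1.132]
force: [-8.9, -0.4, 7.9]
grip_width: 0.0152
t 19.08 TCP jig mm [22.2 48.1 70.8] yaw err 0.0002 down [-0.004  0.001 -1.   ] F [-8.9 -0.4  7.9] w 0.0152 j [-0.52  0.14  1.83 -0.    1.17 -1.99]
```

```bash
python3 -m pendant '[[[0,0,0,0,0,0,-0.1],[0,0,0,0,0,0,-0.1],[0,0,0,0,0,0,-0.1],[0,0,0,-0.02,0,0,-0.1],[0,0,0,-0.05,0,0,-0.1],[0,0,0,-0.09,0,0,-0.1],[0,0,0,-0.11,0.02,0,-0.1],[0,0,0,-0.11,0.06,0,-0.1],[0,0,0,-0.11,0.09,0.03,-0.1],[0,0,0,-0.11,0.09,0.07,-0.1],[0,0,0,-0.11,0.09,0.11,-0.1],[0,0,0,-0.11,0.09,0.15,-0.1],[0,0,0,-0.11,0.09,0.15,-0.1]]]'; python3 - <<'E'
from h import *
import cv2
where()
im,d=bot.read_camera("scene");cv2.imwrite("pics/s15.png",cv2.resize(im[150:300,180:380,::-1],None,fx=4,fy=4))
im,d=bot.read_camera("top");cv2.imwrite("pics/t15.png",cv2.resize(im[160:290,180:360,::-1],None,fx=4.4,fy=4.4,interpolation=cv2.INTER_CUBIC))
im,d=bot.read_camera("wrist");cv2.imwrite("pics/w15.png",im[:,:,::-1])
E
```

```text
time_s: 20.17
tool_pos: [0.4169, -0.0592, 0.1814]
tcp_rot: [-1.131, 1.253, 1.133]
force: [-0.9, -0.8, 0.1]
grip_width: 0.0386
t 20.17 TCP jig mm [-66.6 204.  181.4] yaw err 0.0056 down [ 0.001  0.003 -1.   ] F [-0.9 -0.8  0.1] w 0.0386 j [-0.27 -0.33  2.06  0.    1.42 -1.73]
```

View pics/s15.png

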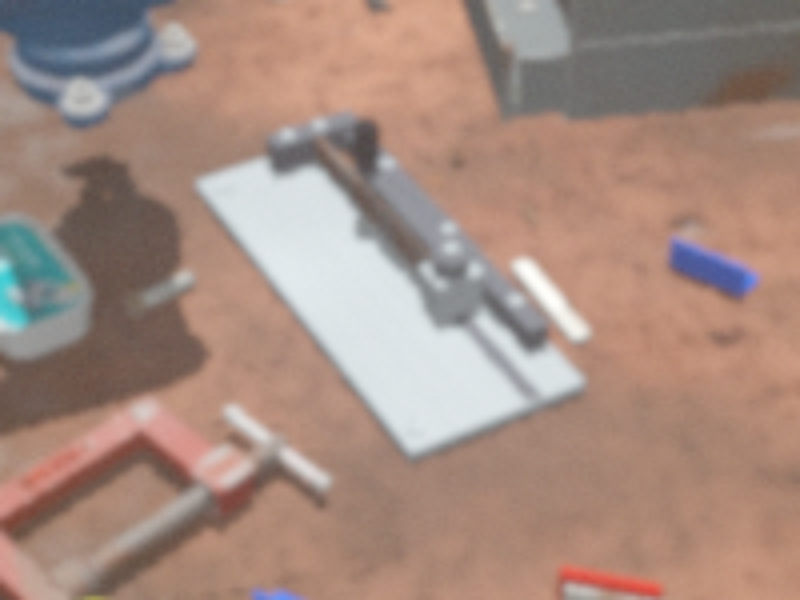

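View pics/t15.png

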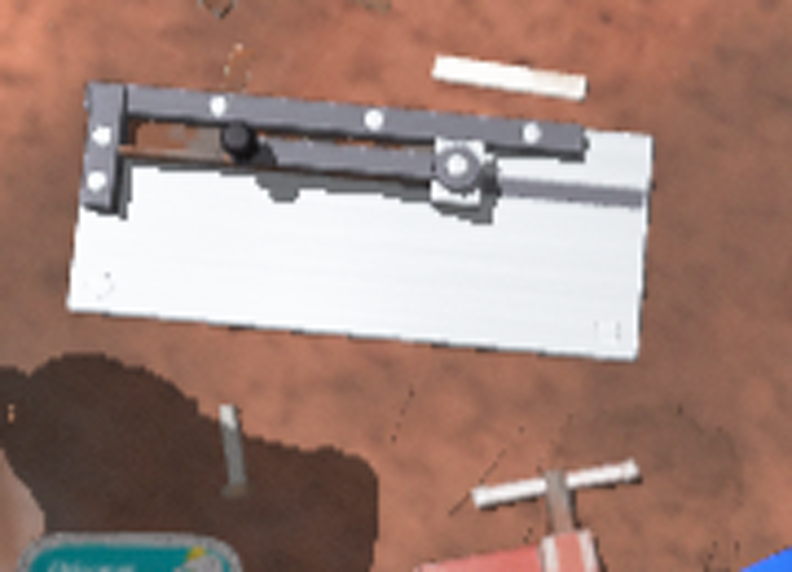

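View pics/w15.png

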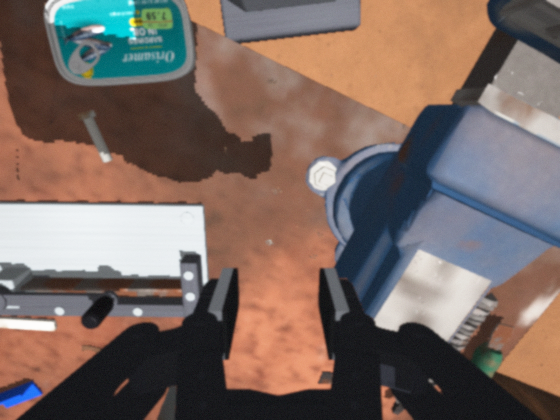

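Everything looks locked; I check pivot, knob and jaw in the top view.

```bash
python3 - <<'E'
from h import *
k=wj(tc(238,137,.0735));p=wj(tc(457,166,.0435));print(k.round(1),p.round(1),"lever",2.0-np.arctan2(k[0]*-1+p[0],k[1]-p[1]))
print("leg",wj(tc(130,153,.028)).round(1),"jaw edges",wj(tc(432,200,.034)).round(1),wj(tc(483,203,.034)).round(1))
E
python3 -m pendant '[[[0,0,0,0,0,0,-0.1],[0,0,0,0,0,0,-0.1],[0,0,0,0,0,0,-0.1]]]'; python3 -c "
from h import *
where()"
```

```text
[19.2 46.9 73.5] [ 19.6 -52.   43.5] lever 1.9953984895438204
leg [ 16.  103.9  28. ] jaw edges [  4.2 -41.5  34. ] [  4.8 -65.5  34. ]
time_s: 20.57
tool_pos: [0.4165, -0.0664, 0.1812]
tcp_rot: [-1.127, 1.26, 1.127]
force: [-0.3, 0.5, 0.2]
grip_width: 0.0383
t 20.57 TCP jig mm [-66.2 196.8 181.2] yaw err -0.002 down [-0.  0. -1.] F [-0.3  0.5  0.2] w 0.0383 j [-0.28 -0.33  2.05 -0.    1.42 -1.74]
```

```bash
python3 -c "
from rig import bot
print(bot.finish_job())"
```

```text
the job is handed in; nothing more can be done
None
```

I handed the job in at about 20.6 s, with the row closed and the lever locked; no verdict was reported.

**What I did:** I pushed each offcut flush to the rail with the two fingertips. I then slid the jaw up with the shut gripper until the row resisted at about 10 N, and nudged the offcut nearest the jaw against the rail again. Last, I gripped the knob and swung the lever round until it met its stop at about 9 N.

**Last checks:**
- **Jaw:** the top view put it at about 0.069–0.070 m.
- **Lever:** the top view put it at about 1.995 rad.
- **Offcuts:** before the lever was swung, the wrist view showed a straight row with no visible gap. The final pictures agree, though the lever hides part of the row. The nudge met resistance where a flush offcut should be.
- **Bolt and soapstone:** they look unmoved in the final views.
- **Robot:** clear of everything.

**Disagreements:** the wrist view read jig positions about 2–3 mm off from the top view, within or slightly over the stated calibration error. With that corrected, it had the offcut nearest the jaw perhaps 1–2 mm off the rail, but the nudge found it flush.

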